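Dispense one wax block and slide it onto the tile

ROBOT

A 6-joint arm with a two-finger parallel gripper is mounted at the origin on a cart in front of the work surface, level with it; the furniture and walls round the work are solid. World frame = base frame: x ahead of the robot, y to its left, z up, the work surface at z = 0. Lengths are in m, angles in rad, forces in N, time in s.
With the tool pointing down it reaches from about 0.325 to 0.9 m from the base axis. Payload 6.1 kg.
Tool frame: the origin (TCP) lies midway between the tips of the shut fingers; the grasp point (between the pads) lies manip.grip_point_offset behind it (manip.grip_point_offset is the distance from the TCP to the grasp point, in m); y points along the fingers, x is the direction in which the jaws open and shut, and the axes are right-handed (so a half turn about y gives the same grasp; the last joint's range is limited). The gripper opens to 85 mm and grips with 20 to 120 N. Pads are 22 mm wide; open, the fingers measure 114 mm over their backs; the gripper's body (76 mm by 85 mm) begins 54 mm behind the grasp point. The pads swing forward as they close: fully open they stand 13 mm farther back than shut.
Start: joints at [1.074, 0.22, 1.526, -0, 1.395, -0.126], TCP at [0.226, 0.583, 0.231] pointing down, gripper open.
Joint ranges: [-2.98, 2.98], [-0.91, 2.08], [0.09, 2.57], [-1.24, 4.39], [0.2, 2.65], [-2.68, 2.68]. Speed limits (rad/s): [2.57, 2.57, 3.01, 3.14, 3.14, 3.14].

INTERFACE

Orientations are given as a rotation vector (axis times angle).
In Python, from station import manip gives the robot as it stands. The module is installed in compiled form; this text tells all that it offers.
- The arm moves only by the shell command python3 -m pendant 'ROWS' [FORCE]. ROWS is a JSON object of lists of equal length, an entry for each row: "delta_pos": the shift along the tool's x, y, z scaled (see below), a list of three; "rotation": the turn, a rotation vector about the tool's x, y, z scaled (see below), a list of three; "jaw": the opening, from 0 (shut) to 1 (fully open). In form: {"delta_pos": [[tx, ty, tz], ...], "rotation": [[ax, ay, az], ...], "jaw": [jaw, ...]}. A call has 1 to 20 rows; each row is the pose to reach, as a shift and turn from the pose measured when the call began, along the tool's axes at that moment; what a row does not reach only later rows make up. The controller multiplies each number of a shift by 600 mm and each number of a turn by pi/2 rad. A row lasts 1/10 s, in which the tool goes at most 50 mm and 8.59 degrees, less where a joint would pass 70% of its speed; a pose out of reach is approached as far as the arm can. A call with a number of a shift or a turn outside -1 to 1 is refused whole. A call with a gripper value outside its range is refused whole. The fingers move at their own pace and stop on an object; FORCE is the grip in N (left out, the last holds). Time passes only in rows, so rows that repeat a pose let the fingers close. It gives the time, the measured TCP pose, the force and the opening at its end, in the units of the state.
- manip.observe(): the state, without advancing time (a new reading comes with each control period).
- manip.read_camera(name): name is "scene" or "top"; returns the picture (400x640x3 uint8, blue, green, red); there is no depth.
- manip.camera_params(name): a dict with "K" (3x3 intrinsics, pixels), "camera_from_world" (4x4, takes a point from world to camera coordinates). Camera axes: x right, y down, z forward; pixel columns grow to the right and rows downward; lengths in m; the calibration is good to about 2 mm. A picture is of the moment at which its call begins. camera_params takes no time and is no camera call.
- manip.job_done(): hands the job in, once; it reports no verdict.
The state is a dict: "t": time; "qpos": joint angles; "joint_vel": joint speeds; "tau": joint torques, N m; "position": TCP position; "ee_rot": TCP orientation; "contact_force": force on the tool from outside, world axes, zero at the start; "ft_torque": the same for the moment, N m; "opening": finger opening in m.
Only numpy, scipy, OpenCV 4.12 (cv2) and the standard library are available. Lean on these libraries where they do the work, as an engineer would, in place of code of your own. Each camera call takes 0.05 s, during which the arm holds its last target.

TASK

Press the black plunger of the wax-block magazine all the way down once and let it come back up, so that a single block is pushed out onto the ledge in front. Then nudge that block sideways off the ledge with the fingertips until it lies wholly and flat on the white tile standing beside the ledge, plunger up and outlet clear for the next block. Slide it, never lift it, and leave the other blocks in the magazine and the denture, cast, cup and spatula round about where they are.

Things in the scene. Friction and masses are not known exactly. Their poses are not given: they have to be found in the camera images.
- magazine: fixed grey and aluminium wax-block magazine on a base plate 166 x 84 mm. Origin on the bench under the centre of the stack; +x points to its back, +y to its left, z up. The three blocks lie stacked on the 12 mm thick base between walls (outside x -21 to 21, y -39 to 39, up to z 48 mm); the drive housing with the plunger stands behind them (x 18 to 81, y -39 to 39, top z 66 mm).
- ledge (a point): middle of the outlet ledge, the bare front part of the base, on its top face 12 mm above the bench, 53 mm in front of (-x of) the magazine's origin. The ledge runs from the magazine's front wall (x -21 mm) to a fence 8 mm high (x -78 to -82 mm) and is open at both sides (y -42 and 42 mm).
- plunger (a joint): travel of the plunger, 0 up to 0.030 m fully down; spring return, about 3 N to start, 8 N at the bottom. A rack and pinion drives a pusher plate twice as far to the front: full travel pushes the lowest block some 53 mm forward; as the plunger comes up the plate draws back and the next block drops.
- plunger_top (a point): centre of the top of the plunger's black cap, 36 mm in diameter; 48 mm behind the magazine's origin and 114 mm above the bench when up. Moves straight down when pressed.
- wax_low: lowest wax block of the stack, the one that is dispensed: red, 32 (x) x 68 (y) x 11 (z) mm, 40 g, loose. Origin at the centre of its underside. After a full press it lies on the ledge about 53 to 62 mm in front of the magazine's origin, long side across.
- wax_low_end_a (a point): middle of the +y end face of the lowest block, 34 mm from its centre, at half its height
- wax_low_end_b (a point): middle of the -y end face of the lowest block, 34 mm from its centre, at half its height
- wax_mid: second wax block of the stack, same size, origin at the centre of its underside; must stay in the magazine
- wax_top: third, uppermost wax block of the stack, same size, origin at the centre of its underside; must stay in the magazine
- tile: fixed white ceramic mixing tile 90 (x) x 130 (y) x 10 (z) mm. Origin at the centre of its underside on the bench; its axes are nearly parallel to the magazine's. It stands left or right of the ledge with a gap of 7 to 15 mm, its top 2 mm below the ledge.
- denture: loose denture, 50 x 62 x 19 mm, pink with white teeth, on the bench on the side of the ledge opposite the tile, some 120 mm from the ledge's middle. Origin at the centre of its underside; stays where it is
- cast_white: loose white plaster cast, 66 x 70 x 47 mm, on the bench left of the drive housing; origin at the centre of its underside; stays where it is
- steel_cup: loose steel cup, 60 mm across, 46 mm high, on the bench right of the drive housing; origin at the centre of its underside; stays where it is
- spatula_mix: loose mixing spatula, 189 mm long, lying on the bench in front of the magazine; origin at the centre of its underside; stays where it is
Mind the look-alikes: they are no part of the job. What is shaped like the wax_top but yellow is not meant.

How it is judged:
By the outcome, as a careful person would: the job done as asked, in the order asked, and still so for the second after the job is handed in, with the robot touching nothing.
It also fails if it takes over 48 s, if anything falls off the work surface, if the arm or the gripper's body presses on something with over 40 N, if the wrist force passes 120 N, or if a joint passes its speed limit or range.

## Working session

There is one attempt and no reset: what is moved stays moved. The work goes in short steps, Python scripts to look and compute and a shell command to move; the robot and the scene stay as the last step left them, time stands still between calls to the robot, and variables do not carry over. Pictures are saved under pics/ and viewed, and the job is handed in when it is done.

```bash
mkdir -p pics
python3 - <<'E'
from station import manip
import cv2,numpy as np
np.set_printoptions(precision=4,suppress=True)
s=manip.observe();print(s, manip.grip_point_offset)
for n in("scene","top"):
    im=manip.read_camera(n);cv2.imwrite(f"pics/{n}0.png",im)
    p=manip.camera_params(n);print(n,p)
E
```

```text
{'t': 0.0, 'qpos': array([ 1.0739,  0.2212,  1.5276,  0.    ,  1.3947, -0.1261]), 'joint_vel': array([-0.0005, -0.    , -0.0007,  0.0002, -0.0015,  0.0006]), 'tau': array([ -0.0004, -49.6884, -38.9401,  -0.0002,   0.0109,  -0.    ]), 'position': array([0.2262, 0.582 , 0.2302]), 'ee_rot': array([-1.363 , -0.9305,  0.9334]), 'contact_force': array([ 0.3243, -0.5591,  0.3896]), 'ft_torque': array([ 0.0085,  0.0311, -0.0047]), 'opening': 0.08580522981556815} 0.0187
scene {'K': array([[519.3076,   0.    , 321.3473],
       [  0.    , 519.3076, 204.8573],
       [  0.    ,   0.    ,   1.    ]]), 'camera_from_world': array([[ 0.8266, -0.5624,  0.02  , -0.4239],
       [-0.2977, -0.4671, -0.8326,  0.2608],
       [ 0.4776,  0.6823, -0.5536,  0.6959],
       [ 0.    ,  0.    ,  0.    ,  1.    ]])}
top {'K': array([[400.9143,   0.    , 316.4528],
       [  0.    , 400.9143, 205.8007],
       [  0.    ,   0.    ,   1.    ]]), 'camera_from_world': array([[ 0.0174, -0.9996,  0.024 ,  0.0184],
       [-0.9815, -0.0217, -0.19  ,  0.5526],
       [ 0.1905, -0.0202, -0.9815,  0.8465],
       [ 0.    ,  0.    ,  0.    ,  1.    ]])}
```

View pics/scene0.png

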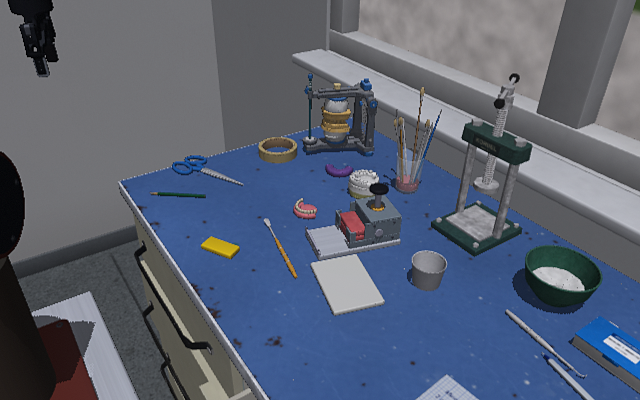

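View pics/top0.png

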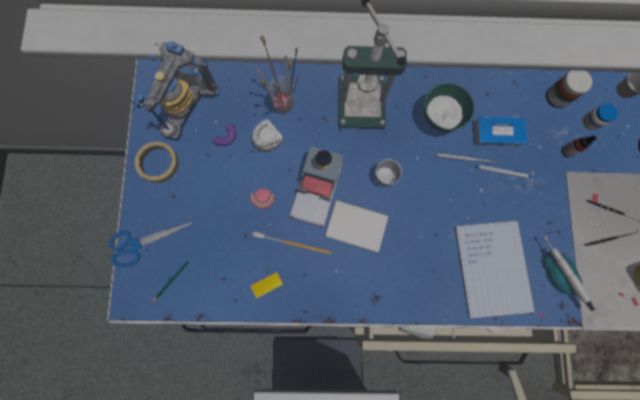

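Run:
```python
import cv2
a=cv2.imread("pics/scene0.png")[165:325,285:455]
cv2.imwrite("pics/sc.png",cv2.resize(a,None,fx=4.5,fy=3.7*1.0,interpolation=cv2.INTER_CUBIC) if 0 else cv2.resize(a,None,fx=3.7,fy=3.7,interpolation=cv2.INTER_CUBIC))
a=cv2.imread("pics/top0.png")[140:260,240:400]
cv2.imwrite("pics/tc.png",cv2.resize(a,None,fx=5,fy=5,interpolation=cv2.INTER_CUBIC))
```

```text
(no output)
```

View pics/sc.png

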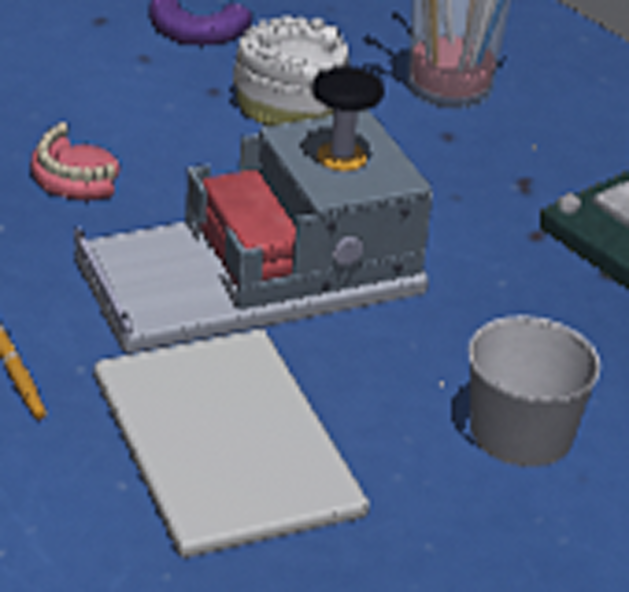

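View pics/tc.png

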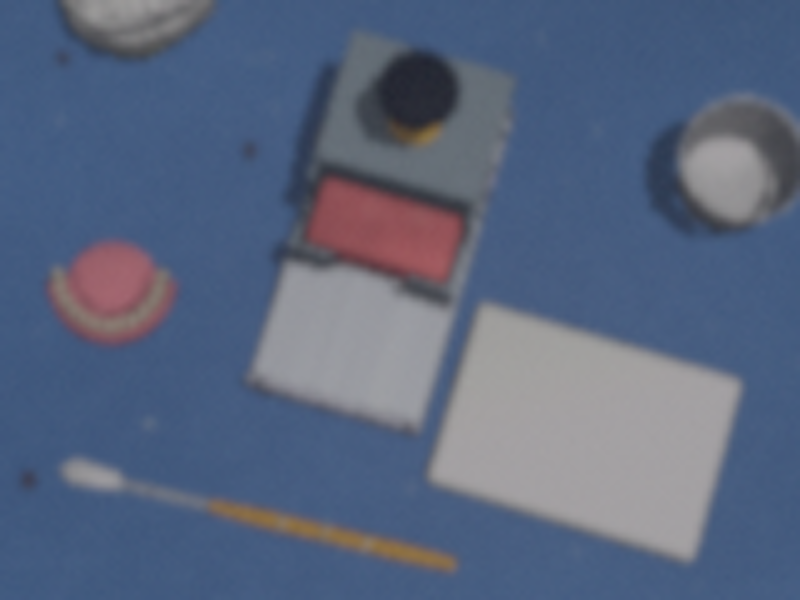

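```bash
cat > h.py <<'E'
from station import manip
import cv2,numpy as np
from scipy.optimize import least_squares
np.set_printoptions(precision=4,suppress=True)
C={n:manip.camera_params(n) for n in("scene","top")}
def proj(n,P):
    P=np.atleast_2d(P);T=C[n]["camera_from_world"];c=P@T[:3,:3].T+T[:3,3];p=c@C[n]["K"].T;return p[:,:2]/p[:,2:]
def tri(a,b):
    r=least_squares(lambda X:np.r_[proj("scene",X)[0]-a,proj("top",X)[0]-b],[.5,0,.05]);return r.x,r.fun
S=lambda u,v:np.array([u/3.7+285,v/3.7+165])
T=lambda u,v:np.array([u/5+240,v/5+140])
def pose(pts,q):
    x,y,a=q[:3];c,s=np.cos(a),np.sin(a);pts=np.array(pts);return np.c_[x+c*pts[:,0]-s*pts[:,1],y+s*pts[:,0]+c*pts[:,1],pts[:,2]]
E
python3 - <<'E'
from h import *
print("cap",tri(S(348,86),T(419,88)))
t=[((97,368),(430,482)),((262,332),(482,303)),((368,505),(742,380)),((183,550),(692,560))]
for a,b in t: print(tri(S(*a),T(*b)))
M=[(.081,-.039,.066),(.081,.039,.066),(.018,.039,.066),(.018,-.039,.066),(-.082,.042,.020),(-.082,-.042,.020),(.048,0,.114)]
ms=[(430,188),(375,112),(262,132),(308,215),(78,235),(127,320),(348,86)]
mt=[(515,75),(357,33),(320,165),(480,203),(250,378),(416,430),(419,88)]
for m,a,b in zip(M,ms,mt): print(m,*tri(S(*a),T(*b)))
def f(q,M,ms,mt):
    W=pose(M,q);return np.r_[(proj("scene",W)-[S(*a) for a in ms]).ravel(),(proj("top",W)-[T(*a) for a in mt]).ravel()]
r=least_squares(f,[.5,0,0],args=(M,ms,mt),loss='soft_l1');print("mag",r.x,f(r.x,M,ms,mt))
TT=[(-.045,.065,.01),(.045,.065,.01),(.045,-.065,.01),(-.045,-.065,.01)]
k=least_squares(f,[.45,0,0],args=(TT,[a for a,b in t],[b for a,b in t]),loss='soft_l1');print("tile",k.x,k.fun)
print("tile corners",pose(TT,k.x));print("ledge etc",pose([(-.053,0,.012),(.048,0,.114),(-.057,.034,.017),(-.057,-.034,.017)],r.x))
def inv(P):
    d=np.array(P)[:,:2]-r.x[:2];c,s=np.cos(r.x[2]),np.sin(r.x[2]);return np.c_[c*d[:,0]+s*d[:,1],-s*d[:,0]+c*d[:,1]]
print("tile in mag",inv(pose(TT,k.x)))
np.save("mag.npy",r.x);np.save("tile.npy",k.x)
s=manip.observe();from scipy.spatial.transform import Rotation as R;print(R.from_rotvec(s["ee_rot"]).as_matrix())
E
```

```text
cap (array([0.6484, 0.0158, 0.109 ]), array([-0.5011,  0.1253,  0.3208, -0.5117]))
(array([0.4914, 0.0036, 0.0071]), array([-0.8606,  0.134 ,  0.5389, -0.9957]))
(array([ 0.5754, -0.0192,  0.0082]), array([-0.3514,  0.0726,  0.2343, -0.399 ]))
(array([ 0.5409, -0.1419,  0.0088]), array([-0.2857,  0.0647,  0.2176, -0.3594]))
(array([ 0.4568, -0.1179,  0.0072]), array([-0.5229,  0.09  ,  0.3738, -0.6725]))
(0.081, -0.039, 0.066) [ 0.6692 -0.0291  0.0658] [-0.3182  0.0852  0.219  -0.3404]
(0.081, 0.039, 0.066) [0.6903 0.0414 0.0649] [-1.4077  0.3596  0.9023 -1.4278]
(0.018, 0.039, 0.066) [0.6271 0.057  0.066 ] [-1.3204  0.2885  0.8107 -1.3558]
(0.018, -0.039, 0.066) [ 0.6071 -0.0125  0.0637] [ 0.6115 -0.1402 -0.4034  0.6636]
(-0.082, 0.042, 0.02) [0.536  0.0888 0.0167] [-0.5251  0.0823  0.3041 -0.561 ]
(-0.082, -0.042, 0.02) [0.5135 0.0111 0.0221] [-0.8862  0.1478  0.5531 -1.0036]
(0.048, 0, 0.114) [0.6484 0.0158 0.109 ] [-0.5011  0.1253  0.3208 -0.5117]
mag [ 0.6012  0.0275 -0.278 ] [ 0.4677  0.9426 -2.0069 -0.3586 -1.417  -0.7668  1.8489 -0.6324 -1.8953
 -1.3701 -1.7078  1.9915 -0.2114 -1.6864  1.5661  0.0076  0.3016 -1.397
 -0.5255 -2.2856  0.7509  0.1215 -0.4654  0.0939  1.1138  0.2996  1.0848
 -0.7612]
tile [ 0.5152 -0.0693 -0.2703] [-2.4115 -1.1733 -0.2244 -0.9346  0.736   0.22   -0.9313  0.1747 -0.1406
 -0.1969  0.1015 -0.7727  1.1888 -0.5547  1.4752  0.2682]
tile corners [[ 0.4891  0.0053  0.01  ]
 [ 0.5759 -0.0187  0.01  ]
 [ 0.5412 -0.144   0.01  ]
 [ 0.4544 -0.12    0.01  ]]
ledge etc [[0.5502 0.0421 0.012 ]
 [0.6473 0.0144 0.114 ]
 [0.5557 0.0759 0.017 ]
 [0.537  0.0105 0.017 ]]
tile in mag [[-0.1017 -0.0521]
 [-0.0117 -0.0514]
 [-0.0107 -0.1814]
 [-0.1007 -0.1821]]
[[ 0.3624 -0.0009 -0.932 ]
 [ 0.932  -0.0015  0.3624]
 [-0.0017 -1.      0.0003]]
```

The magazine is at pixel (360,225) in the scene view. The tile is on its right (-y side), with a gap of about 10 mm. For red wax, the candidates are the stack in the magazine at (350,225), which is the one I want, the yellow block at (220,246), a decoy, and the pink denture at (305,209). For the plunger, the black cap at (379,189) is the only candidate. The close crop confirms these choices. I'll move above the cap with the fingers shut and the jaw axis along the magazine's x.

```bash
python3 -m pendant '{"delta_pos":[[-0.626,0.05,-0.998],[-0.626,0.05,-0.998],[-0.626,0.05,-0.998],[-0.626,0.05,-0.998],[-0.626,0.05,-0.998],[-0.626,0.05,-0.998],[-0.626,0.05,-0.998],[-0.626,0.05,-0.998],[-0.626,0.05,-0.998],[-0.626,0.05,-0.998],[-0.626,0.05,-0.998],[-0.626,0.05,-0.998],[-0.626,0.05,-0.998],[-0.626,0.05,-0.998],[-0.626,0.05,-0.998],[-0.626,0.05,-0.998],[-0.626,0.05,-0.998],[-0.626,0.05,-0.998],[-0.626,0.05,-0.998],[-0.626,0.05,-0.998]],"rotation":[[0,0.94,0],[0,0.94,0],[0,0.94,0],[0,0.94,0],[0,0.94,0],[0,0.94,0],[0,0.94,0],[0,0.94,0],[0,0.94,0],[0,0.94,0],[0,0.94,0],[0,0.94,0],[0,0.94,0],[0,0.94,0],[0,0.94,0],[0,0.94,0],[0,0.94,0],[0,0.94,0],[0,0.94,0],[0,0.94,0]],"jaw":[0,0,0,0,0,0,0,0,0,0,0,0,0,0,0,0,0,0,0,0]}'
cat > look.py <<'E'
import sys
from h import *
from scipy.spatial.transform import Rotation as R
k=sys.argv[1]
a=manip.read_camera("scene");b=manip.read_camera("top")
a=cv2.resize(a[145:325,285:455],None,fx=3,fy=3,interpolation=cv2.INTER_CUBIC)
b=cv2.resize(b[140:260,240:400],None,fx=5,fy=5,interpolation=cv2.INTER_CUBIC)
cv2.imwrite(f"pics/s{k}.png",a);cv2.imwrite(f"pics/t{k}.png",b)
s=manip.observe();print(s["t"],s["position"],s["contact_force"],s["opening"]);print(R.from_rotvec(s["ee_rot"]).as_matrix())
m=np.load("mag.npy");d=s["position"][:2]-m[:2];c,q=np.cos(m[2]),np.sin(m[2]);print("mag frame",c*d[0]+q*d[1],-q*d[0]+c*d[1])
E
python3 look.py 1
```

```text
t: 2.1
position: [0.6479, 0.0162, 0.2012]
ee_rot: [-1.562, 0.216, -0.216]
contact_force: [-0.4, 0.6, 0.6]
opening: -0.0
2.2 [0.648  0.0157 0.2011] [1.0334 0.8098 0.7653] 8.961659695104852e-05
[[ 0.9623 -0.0005  0.2721]
 [-0.2721 -0.0016  0.9623]
 [-0.     -1.     -0.0017]]
mag frame 0.04828843972419188 0.0014361620528075703
```

View pics/s1.png

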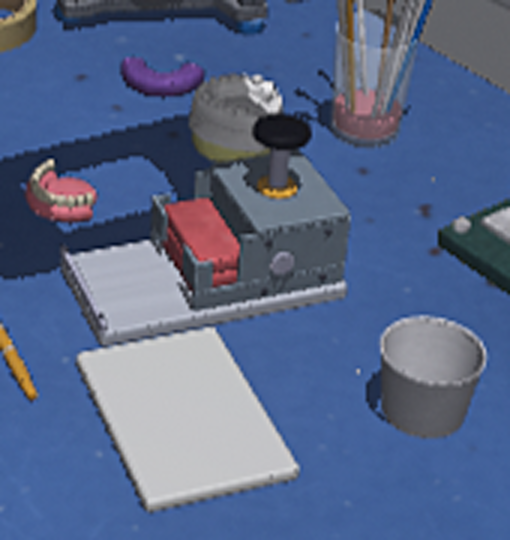

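View pics/t1.png

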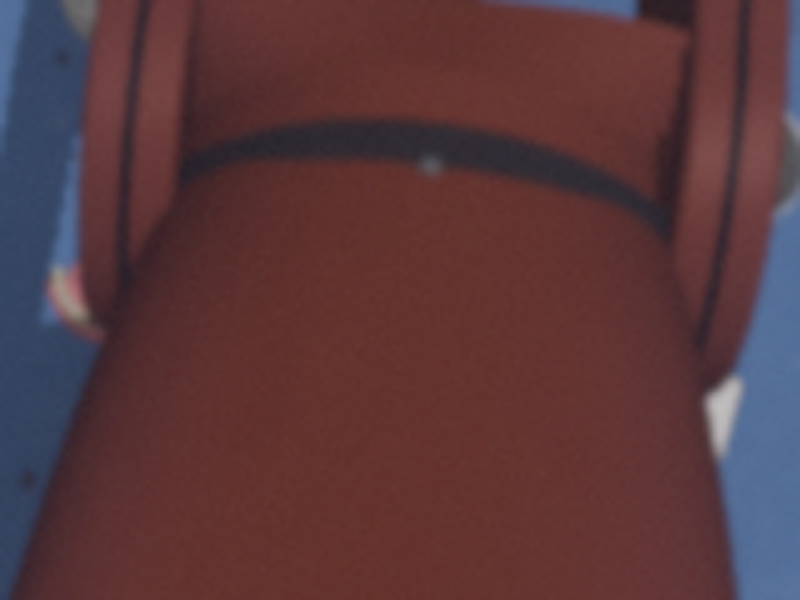

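The fingers are above the cap, out of the crop, and the arm hides the top view. I'll descend to just above the cap.

```bash
python3 -m pendant '{"delta_pos":[[0,0.06,0],[0,0.12,0],[0,0.135,0],[0,0.135,0],[0,0.135,0]],"rotation":[[0,0,0],[0,0,0],[0,0,0],[0,0,0],[0,0,0]],"jaw":[0,0,0,0,0]}'; python3 look.py 2
```

```text
t: 2.7
position: [0.649, 0.0155, 0.1218]
ee_rot: [-1.562, 0.215, -0.218]
contact_force: [-0.5, -0.1, 1.0]
opening: -0.0002
2.8 [0.6497 0.0154 0.1228] [0.9978 0.1147 0.0251] -0.0001208219905346429
[[ 0.9623  0.0035  0.272 ]
 [-0.272  -0.002   0.9623]
 [ 0.0039 -1.     -0.0009]]
mag frame 0.049927493404395736 0.0016748538336491328
```

View pics/s2.png

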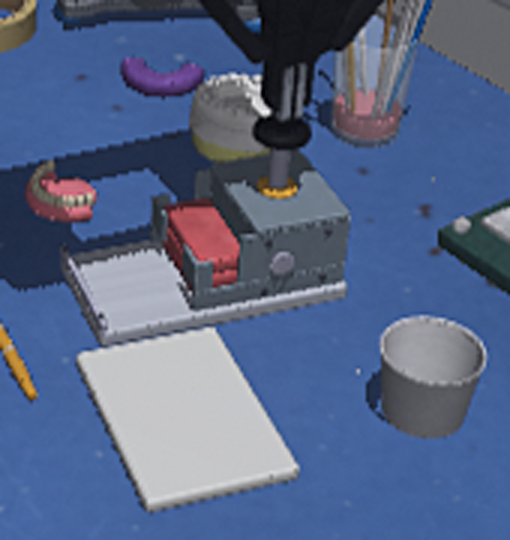

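```bash
python3 -c "
from h import *
s=manip.observe();p=proj('scene',s['position'])[0];print((p-[285,145])*3)"
python3 -m pendant '{"delta_pos":[[-0.002,0.01,0],[-0.002,0.02,0],[-0.002,0.03,0],[-0.002,0.04,0],[-0.002,0.05,0],[-0.002,0.055,0],[-0.002,0.055,0],[-0.002,0.055,0]],"rotation":[[0,0,0],[0,0,0],[0,0,0],[0,0,0],[0,0,0],[0,0,0],[0,0,0],[0,0,0]],"jaw":[0,0,0,0,0,0,0,0]}'; python3 look.py 3
```

```text
[284.5052 110.5349]
t: 3.6
position: [0.6499, 0.0156, 0.0909]
ee_rot: [-1.561, 0.211, -0.222]
contact_force: [0.5, -0.2, 4.5]
opening: 0.0001
3.7 [0.6499 0.0156 0.091 ] [0.785  0.6672 5.0254] 0.0001326899913933447
[[ 0.9623  0.0065  0.272 ]
 [-0.272  -0.0021  0.9623]
 [ 0.0068 -1.     -0.0003]]
mag frame 0.05008726363355888 0.001935131576945883
```

View pics/s3.png

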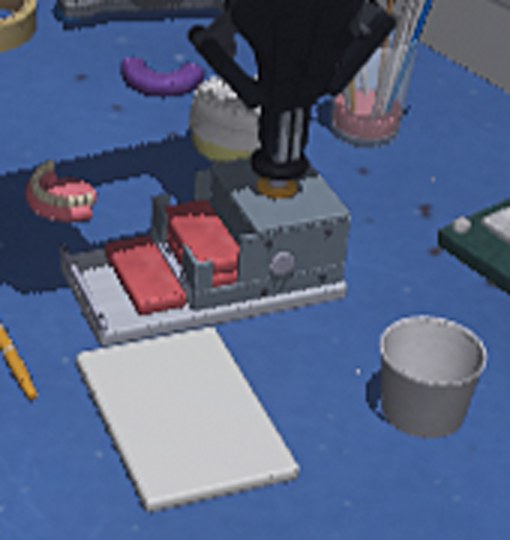

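The press is partly down and the lowest block is emerging. I'll keep pressing gently to the stop.

```bash
python3 -m pendant '{"delta_pos":[[-0.003,0.006,0],[-0.003,0.011,0],[-0.003,0.016,0],[-0.003,0.02,0],[-0.003,0.02,0]],"rotation":[[0,0,0],[0,0,0],[0,0,0],[0,0,0],[0,0,0]],"jaw":[0,0,0,0,0]}'; python3 look.py 4
```

```text
t: 4.2
position: [0.6501, 0.0157, 0.0831]
ee_rot: [-1.562, 0.208, -0.225]
contact_force: [-6.4, -0.3, 21.2]
opening: 0.0
4.3 [0.6501 0.0157 0.0831] [-5.7001 -0.8253 19.7062] 1.91993680995013e-05
[[ 0.9623  0.0106  0.2719]
 [-0.2719 -0.0031  0.9623]
 [ 0.011  -0.9999 -0.0001]]
mag frame 0.05028166754194681 0.001994670033053935
```

View pics/s4.png

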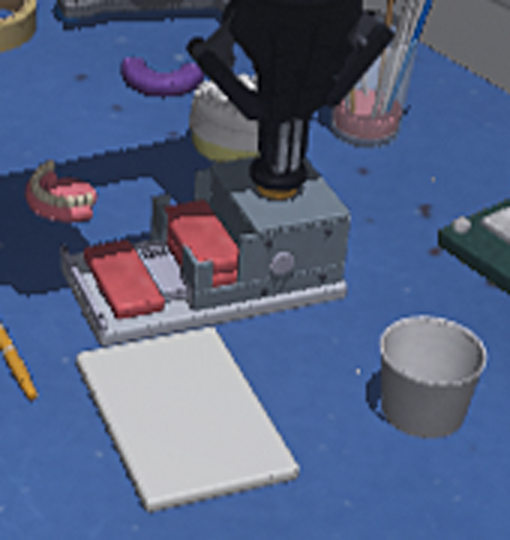

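The plunger is at the stop: TCP z 0.083, force up to 20 N. I'll lift straight up, then move over the left end of the ledge.

```bash
python3 -m pendant '{"delta_pos":[[0,-0.02,0],[0,-0.045,0],[0,-0.08,0],[0,-0.13,0],[0,-0.15,0],[0,-0.15,0],[-0.05,-0.15,0.05],[-0.12,-0.15,0.11],[-0.178,-0.15,0.16],[-0.178,-0.15,0.16],[-0.178,-0.15,0.16],[-0.178,-0.15,0.16]],"rotation":[[0,0,0],[0,0,0],[0,0,0],[0,0,0],[0,0,0],[0,0,0],[0,0,0],[0,0,0],[0,0,0],[0,0,0],[0,0,0],[0,0,0]],"jaw":[0,0,0,0,0,0,0,0,0,0,0,0]}'; python3 look.py 5
```

```text
t: 5.5
position: [0.5725, 0.1367, 0.171]
ee_rot: [-1.562, 0.208, -0.224]
contact_force: [0.2, 0.6, -0.0]
opening: -0.0001
5.6 [0.573  0.1362 0.1714] [-0.5095 -0.2252  0.6259] -0.00021069323421071758
[[ 0.9619  0.01    0.2734]
 [-0.2734 -0.0034  0.9619]
 [ 0.0105 -0.9999 -0.0005]]
mag frame -0.05696903784343452 0.09673601220925841
```

View pics/s5.png

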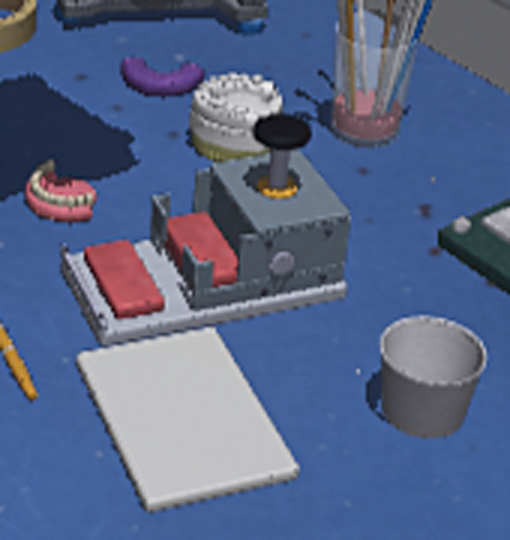

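View pics/t5.png

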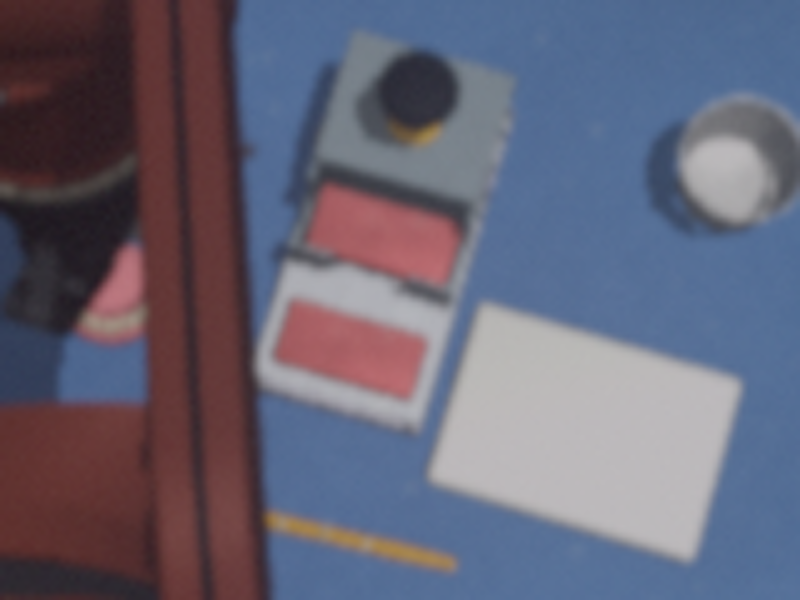

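Run:
```python
from h import *
S=lambda u,v:np.array([u/3+285,v/3+145])
B=[(.016,.034,.023),(.016,-.034,.023),(-.016,-.034,.023),(-.016,.034,.023)]
mt=[(290,298),(428,340),(412,400),(273,358)]
ms=[(130,240),(163,300),(118,309),(83,249)]
def inv(P):
    m=np.load("mag.npy");d=np.atleast_2d(P)[:,:2]-m[:2];c,s=np.cos(m[2]),np.sin(m[2]);return np.c_[c*d[:,0]+s*d[:,1],-s*d[:,0]+c*d[:,1]]
for a,b in zip(ms,mt): x,_=tri(S(*a),T(*b));print(x,inv(x))
for w in (0,1):
  def f(q):
    W=pose(B,q);return np.r_[(proj("scene",W)-[S(*a) for a in ms]).ravel()*w,(proj("top",W)-[T(*a) for a in mt]).ravel()]
  r=least_squares(f,[.55,.04,-.278]);print(r.x,inv(r.x),r.fun)
```

```text
[0.5745 0.0706 0.0209] [[-0.0374  0.0341]]
[0.5551 0.0064 0.0224] [[-0.0385 -0.033 ]]
[0.5266 0.0135 0.0229] [[-0.0678 -0.034 ]]
[0.5446 0.0784 0.0209] [[-0.0684  0.0334]]
[ 0.5483  0.0431 -0.2714] [[-0.0552  0.0005]] [-0.     -0.     -0.      0.     -0.      0.     -0.     -0.      0.1082
 -0.476   0.5746 -0.5598 -0.1184  0.5081 -0.5592  0.5073]
[ 0.5498  0.0418 -0.274 ] [[-0.0533 -0.0004]] [-0.8539 -0.5816  0.2788  0.1879 -1.2546  0.3871 -0.941  -0.7374  0.7273
 -1.1392  1.1641 -1.1573  0.4422 -0.1077  0.0317 -0.175 ]
```

The plunger is up and the block lies on the ledge at about mag x -54 mm, y 0. The next block has dropped and the outlet is clear. Next I lower the shut fingers beside its left (+y) end.

```bash
python3 -m pendant '{"delta_pos":[[0.003,0,-0.03],[0.003,0.02,-0.06],[0.003,0.08,-0.06],[0.003,0.15,-0.06],[0.003,0.21,-0.06],[0.003,0.235,-0.06],[0.003,0.245,-0.06],[0.003,0.25,-0.06],[0.003,0.25,-0.06]],"rotation":[[0,0,0],[0,0,0],[0,0,0],[0,0,0],[0,0,0],[0,0,0],[0,0,0],[0,0,0],[0,0,0]],"jaw":[0,0,0,0,0,0,0,0,0]}'; python3 look.py 6
```

```text
t: 6.5
position: [0.5678, 0.1004, 0.0228]
ee_rot: [-1.561, 0.208, -0.228]
contact_force: [-0.7, -0.2, 0.5]
opening: -0.0003
6.6 [0.5679 0.1006 0.0233] [-0.2783  0.4181 -0.1096] -0.00012371658372873801
[[ 0.9618  0.0132  0.2733]
 [-0.2733 -0.0032  0.9619]
 [ 0.0136 -0.9999  0.0005]]
mag frame -0.05203457493019602 0.06118616508537106
```

View pics/s6.png

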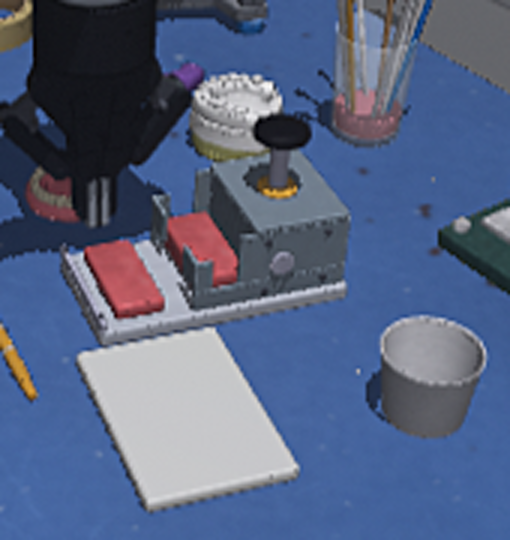

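```bash
python3 -m pendant '{"delta_pos":[[-0.003,0.006,0],[-0.003,0.012,0],[-0.003,0.012,-0.01],[-0.003,0.012,-0.022],[-0.003,0.012,-0.032],[-0.003,0.012,-0.042],[-0.003,0.012,-0.052],[-0.003,0.012,-0.062],[-0.003,0.012,-0.072],[-0.003,0.012,-0.072]],"rotation":[[0,0,0],[0,0,0],[0,0,0],[0,0,0],[0,0,0],[0,0,0],[0,0,0],[0,0,0],[0,0,0],[0,0,0]],"jaw":[0,0,0,0,0,0,0,0,0,0]}'; python3 look.py 7
```

```text
t: 7.6
position: [0.5543, 0.0587, 0.016]
ee_rot: [-1.561, 0.207, -0.229]
contact_force: [-0.1, 0.2, 0.2]
opening: 0.0002
7.7 [0.5545 0.0594 0.0161] [0.1886 0.1359 0.8044] -0.0001718554964240833
[[ 0.9617  0.0133  0.2737]
 [-0.2737 -0.0032  0.9618]
 [ 0.0137 -0.9999  0.0006]]
mag frame -0.05362848377454991 0.0178336879039399
```

View pics/s7.png

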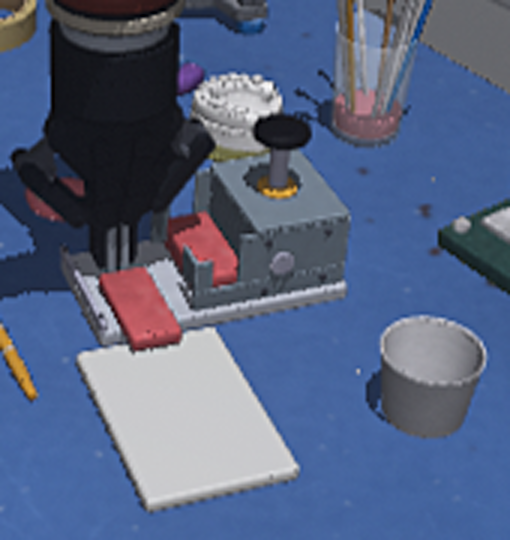

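The block slides straight and its leading end is just over the tile's edge. I'll continue the push.

```bash
python3 -m pendant '{"delta_pos":[[0,0,-0.01],[0,0,-0.02],[0,0,-0.03],[0,0,-0.04],[0,0,-0.05],[0,0,-0.06],[0,0,-0.07],[0,0,-0.08],[0,0,-0.09],[0,0,-0.1],[0,0,-0.11],[0,0,-0.12],[0,0,-0.125],[0,0,-0.125]],"rotation":[[0,0,0],[0,0,0],[0,0,0],[0,0,0],[0,0,0],[0,0,0],[0,0,0],[0,0,0],[0,0,0],[0,0,0],[0,0,0],[0,0,0],[0,0,0],[0,0,0]],"jaw":[0,0,0,0,0,0,0,0,0,0,0,0,0,0]}'; python3 look.py 8
```

```text
t: 9.1
position: [0.5339, -0.0132, 0.0161]
ee_rot: [-1.561, 0.207, -0.229]
contact_force: [-0.1, 0.6, 0.3]
opening: -0.0001
9.2 [ 0.534  -0.0128  0.0161] [-0.2423  0.7246  0.0773] 2.0592397829751342e-05
[[ 0.9616  0.0134  0.274 ]
 [-0.274  -0.0032  0.9617]
 [ 0.0137 -0.9999  0.0006]]
mag frame -0.053528242648084354 -0.05721073726860223
```

View pics/s8.png

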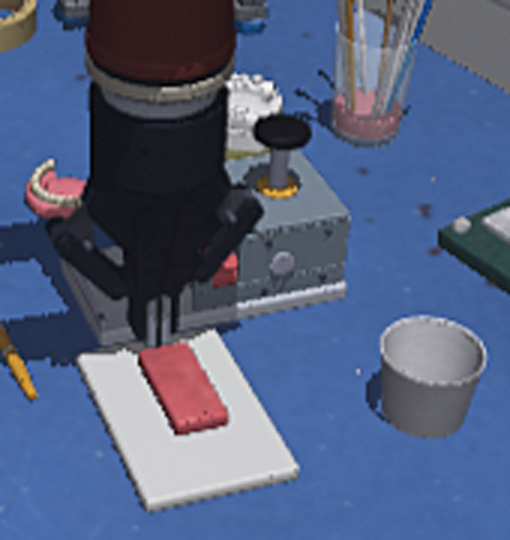

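Now a few millimetres further, then back off, rise and move clear.

```bash
python3 -m pendant '{"delta_pos":[[0,0,-0.007],[0,0,-0.013],[0,0,-0.016],[0,0,-0.016],[0,0,-0.005],[0,0,0.008],[0,-0.02,0.008],[0,-0.08,0.008],[0,-0.16,0.008],[0,-0.24,0.008],[0,-0.25,0.07],[0,-0.25,0.15],[0,-0.25,0.22],[0,-0.25,0.28],[0,-0.25,0.3],[0,-0.25,0.3],[0,-0.25,0.3]],"rotation":[[0,0,0],[0,0,0],[0,0,0],[0,0,0],[0,0,0],[0,0,0],[0,0,0],[0,0,0],[0,0,0],[0,0,0],[0,0,0],[0,0,0],[0,0,0],[0,0,0],[0,0,0],[0,0,0],[0,0,0]],"jaw":[0,0,0,0,0,0,0,0,0,0,0,0,0,0,0,0,0]}'; python3 look.py 9
```

```text
t: 10.9
position: [0.581, 0.1602, 0.1663]
ee_rot: [-1.562, 0.207, -0.228]
contact_force: [-0.6, -0.9, 0.2]
opening: -0.0001
11.0 [0.5811 0.1594 0.1663] [ 0.0091  0.9004 -0.2428] 0.0001841560229541708
[[ 0.9613  0.0131  0.2752]
 [-0.2752 -0.0037  0.9614]
 [ 0.0136 -0.9999  0.    ]]
mag frame -0.0554999665101219 0.12129775127850312
```

View pics/s9.png

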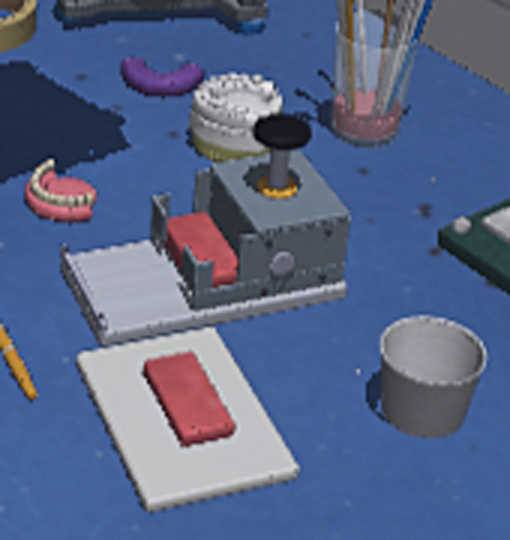

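View pics/t9.png

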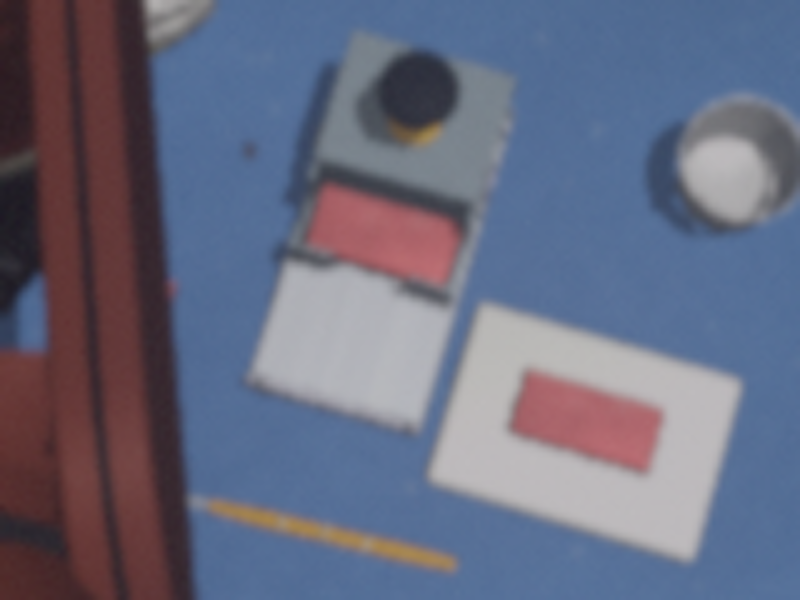

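The red block lies wholly and flat on the tile: top crop (585,420), with clear margin on every side. The plunger is up, the ledge is empty, the next block is in the magazine, and the denture, cast, cup and spatula haven't moved. The gripper is clear of everything.

```bash
python3 -c "
from station import manip
print(manip.job_done())"
```

```text
the job is handed in; nothing more can be done
None
```

The job is done and handed in at about 11 s of robot time. I pressed the plunger once to its stop (TCP z 0.083 m, about 20 N) and let it come back up. Then I pushed the single dispensed red block off the right side of the ledge with the shut fingertips, sliding it all the way, until it lay on the white tile.

**Final pictures, both views:**
- The block lies flat and wholly on the tile, with its near end roughly 25 mm inside the tile's edge.
- The plunger is up, the ledge is empty and the other blocks are still in the magazine.
- The denture, cast, cup and spatula look unmoved. I judged this by eye; in the last top view the arm hid the denture, most of the cast and the spatula's tip, so I relied on the scene view for the denture and cast. I had no full view of the spatula's tip.

**Small disagreements:** My magazine pose fit left up to about 2 px error at some corners. The cap height measured 109 mm against the stated 114 mm. Neither affected the work.

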